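# Seat a lens barrel in a sprung V-block and hold it pressed

### The job

Pick up the blue lens barrel and lay it in the sprung V-block, with its black collar in the gap between the two V jaws and its brass eyepiece at the yellow end of the block. Then press the barrel squarely down, firmly but not hard, so that it bears on both faces of the V and pushes the sprung carriage most of the way to its stop, and finish while still holding it pressed so that the clamp can be set. Leave the pencil, the magnifier and the brown rock where they are.

Things in the scene. Friction and masses are not known exactly. Their poses are not given: they have to be found in the camera images.
- lens_barrel: blue lens barrel, 34 mm diameter, 120 mm long, 140-260 g, brass eyepiece at one end. Grip its black octagonal collar at mid-length: 42 mm across flats, 32 mm long; it lies on one flat and does not roll (axis 21 mm above the table, side flats upright, top flat level, 17 mm wide). Origin: on the axis, middle of the collar; y axis along the tube towards the brass end.
- brass_end (a point): outer end of the brass eyepiece, on the barrel's axis, 68 mm from the barrel's origin.
- vee_mid (a point): where the barrel's origin lies when seated: midway between the two V jaws, 72 mm above the table with the carriage up; moves down with it. z up; y along the V, level, towards the yellow end. The top flat of a seated barrel's collar is 21 mm above this point.
- vblock_base: steel base of the V-block, 84 x 136 x 14 mm, fixed, yellow at its +y end; origin under its middle. The carriage above has two 90 degree V jaws (slippery white faces: near vee_c0, vee_c1, far vee_c2, vee_c3), open upward, each 26 mm long along y with a 56 mm gap between; jaw tops 71 mm above the table, 23 mm either side of the V's middle plane. In the gap only a 50 mm wide bar, its top 40 mm above the table.
- vee (a joint): how far the sprung carriage is pressed down, m: 0 up, 0.008 at its lower stop. The spring carries the barrel's weight with the carriage up; about 5 N of push starts it, some 17 N bring it to the stop (1.4 N per mm). A push that drags sideways unloads one face of the V: keep it straight down.
- pencil: green pencil, 124 x 7 x 6 mm, lying between the work and the robot; leave alone. Origin under its middle, long along y.
- loupe: hand magnifier with brass rim and wooden handle, 52 x 133 x 12 mm, lying beyond the V-block; leave alone. Origin under its middle, long along y.
- rock_brown: small brown rock, 30 x 60 x 24 mm, beyond the barrel; leave alone. Origin under its middle.
Things that resemble listed ones, but are neither listed nor needed, are in the scene too. Of the things that look like the vblock_base, take the one that is farthest to the robot's right at the start.

How it is judged (in metres and radians):
On the way, in this order (a step that is already met when the one before it is completed fails the run):
1. the barrel is lifted clear of the table (its axis more than 60 mm up) (height (world z) of lens_barrel above 0.06 m), for 0.2 s.
2. the barrel lies in the V on both faces, collar in the gap, brass eyepiece to the yellow end (horizontal distance between lens_barrel and vee_mid below 0.012 m and angle between the y axis of lens_barrel and the y axis of vee_mid, either way round below 0.07 rad and y of brass_end in the frame of vee_mid above 0.03 m and z of lens_barrel in the frame of vee_mid between -0.003 and 0.003 m and contact force between lens_barrel and vee_c0 above 0.05 N and contact force between lens_barrel and vee_c1 above 0.05 N and contact force between lens_barrel and vee_c2 above 0.05 N and contact force between lens_barrel and vee_c3 above 0.05 N), for 0.2 s.
At the end, for the whole second after the job is handed in: Barrel in the V (within 12 mm level, 3 mm in height of vee_mid, 0.07 rad of the V, brass end to the yellow end), held pressed through the last second: over 0.8 N on each of the four V faces, carriage over 4 mm down (stop: 8 mm). Pencil, magnifier, rock within 20 mm of their starts (horizontal distance between lens_barrel and vee_mid below 0.012 m and angle between the y axis of lens_barrel and the y axis of vee_mid, either way round below 0.07 rad and y of brass_end in the frame of vee_mid above 0.03 m and z of lens_barrel in the frame of vee_mid between -0.003 and 0.003 m and contact force between lens_barrel and vee_c0 above 0.8 N and contact force between lens_barrel and vee_c1 above 0.8 N and contact force between lens_barrel and vee_c2 above 0.8 N and contact force between lens_barrel and vee_c3 above 0.8 N and value of joint vee above 0.004 m and distance of each of pencil, loupe, rock_brown from where it was at the start of the episode below 0.02 m); the arm keeps its last pose, push and grip.
It fails at once if a V face is loaded with more than 25 N by the barrel (dropped or pressed hard) (contact force between lens_barrel and vee_c0 above 25 N or contact force between lens_barrel and vee_c1 above 25 N or contact force between lens_barrel and vee_c2 above 25 N or contact force between lens_barrel and vee_c3 above 25 N).
It fails at once if the pencil, the magnifier or the rock is moved more than 20 mm (distance of any of pencil, loupe, rock_brown from where it was at the start of the episode above 0.02 m).
It also fails if it takes over 56 s, if anything falls off the work surface, if the arm or the gripper's body presses on something with over 40 N, if the wrist force passes 120 N, or if a joint passes its speed limit or range.

### The arm

A 6-joint arm with a two-finger parallel gripper is mounted at the origin on a cart in front of the work surface, level with it; the furniture and walls round the work are solid. World frame = base frame: x ahead of the robot, y to its left, z up, the work surface at z = 0. Lengths are in mm, angles in rad, forces in N, time in s.
With the tool pointing down it reaches from about 350 to 875 mm from the base axis. Payload 4.2 kg.
Tool frame: the origin (TCP) lies midway between the tips of the shut fingers; the grasp point (between the pads) lies 19 mm behind it; z points along the fingers, y is the direction in which the jaws open and shut (so a half turn about z gives the same grasp; the last joint's range is limited). The gripper opens to 85 mm and grips with 20 to 120 N. Pads are 22 mm wide; open, the fingers measure 114 mm over their backs; the gripper's body (76 mm by 85 mm) begins 54 mm behind the grasp point. The pads swing forward as they close: fully open they stand 13 mm farther back than shut.
Start: joints at [0.259, 0.385, 0.008, 0, -1.194, -0.259], TCP at [624.979, 0.025, 231.312] pointing down, gripper open.
Joint ranges: [-3.14, 3.14], [-1.21, 2.06], [-1.07, 1.41], [-3.16, 2.05], [-2.99, -0.16], [-3.1, 3.1]. Speed limits (rad/s): [2.79, 2.79, 3.14, 3.14, 3.14, 3.14].

### API

Orientations are given as a unit quaternion [x, y, z, w].
In Python, from bench import readout, optics, workorder, nets gives the robot as it stands. The module is installed in compiled form; this text tells all that it offers.
- The arm moves only by the tool move_arm, never from a script. Its argument "steps" is a list of rows, each a list of 7 numbers: the opening, from -1 (shut) to 1 (fully open), so that 0 is half open, then the shift along the world's x, y, z in mm, then the turn, a rotation vector about the world's x, y, z in rad. In form: [[gripper, tx, ty, tz, wx, wy, wz], ...]. A call has 1 to 5 rows; each row is the pose to reach, as a shift and turn from the pose commanded when the call began; what a row does not reach only later rows make up. A row lasts 1/12 s, in which the tool goes at most 41.7 mm and 7.16 degrees, less where a joint would pass 70% of its speed; a pose out of reach is approached as far as the arm can. A call with a gripper value outside its range is refused whole. The fingers move at their own pace and stop on an object; the grip force is fixed at half the most. Time passes only in rows, so rows that repeat a pose let the fingers close. It gives the time, the measured TCP pose, the force and the opening at its end, in the units of the state.
- readout.read_state(): the state, without advancing time (a new reading comes with each control period).
- optics.get_image(name): name is "scene" or "side" or "wrist"; returns a dict with "frame" (384x512x3 uint8, blue, green, red), "fx", "fy", "cx", "cy" (pixels), "k1" (the pictures are not rectified: a ray, as slopes to the right and down, at radius r is drawn at 1 + k1 r^2 times it, then the intrinsics apply), "rvec" (rotation vector, rad) and "tvec" (3), from world to camera coordinates, as OpenCV has them. Camera axes: x right, y down, z forward; pixel columns grow to the right and rows downward; lengths in mm; the calibration is good to about 2 mm. A picture is of the moment at which its call begins. There is no depth.
- workorder.job_done(): hands the job in, once; it reports no verdict.
Trained networks look in a picture, given as the dict that the camera call returned (one of the last four; its "shot" number tells which), for a name from the list of things; names that differ only in an ending like _2 or _b are one class to them, and where a whole thing is asked for, a point or a joint stands for the part that bears it (a point fixed in the world has none). Each returns a list of dicts, best first, with "conf" (0 to 1); they miss things now and then, are a little off and sometimes report something else, mostly with a low value. They report only what shows in the picture. A call takes as long as a camera call. They do not tell look-alikes from the thing itself.
- nets.silhouettes(name, picture): "region" (384x512 bool, what is visible of it) and "extent" ([left, top, right, bottom] in pixels, round what is visible of it).
- nets.tip_of(name, picture): "uv" ([column, row] in pixels: a listed point, or the origin of a listed thing).
The state is a dict: "clock": time; "joints": joint angles; "joint_vel": joint speeds; "joint_efforts": joint torques, N m; "position": TCP position; "ee_rot": TCP orientation; "contact_force": force on the tool from outside, world axes, zero at the start; "wrist_torque": the same for the moment, N m; "gripper_width": finger opening in mm.
Only numpy, scipy, OpenCV 4.12 (cv2) and the standard library are available. Lean on these libraries where they do the work, as an engineer would, in place of code of your own. Each camera call takes 0.05 s, during which the arm holds its last target.

## Working session

There is one attempt and no reset: what is moved stays moved. The work goes in short steps, Python scripts to look and compute and a tool call to move; the robot and the scene stay as the last step left them, time stands still between calls to the robot, and variables do not carry over. Pictures are saved under pics/ and viewed, and the job is handed in when it is done.

Besides the shell and the picture viewer there is one more tool, called after "Request:" as name(argument=value, ...), one argument or row to a line, values as JSON. move_arm: Moves the arm, as the interface text tells. Its arguments: {"type":"object","properties":{"steps":{"type":"array","items":{"type":"array","items":{"type":"number"}}}},"required":["steps"]}

```bash
mkdir -p pics
cat > h.py <<'E'
import numpy as np,cv2
from bench import readout, optics, workorder, nets
def K(p): return np.array([[p['fx'],0,p['cx']],[0,p['fy'],p['cy']],[0,0,1.]])
def D(p): return np.array([p['k1'],0,0,0,0.])
def ray(p,uv):
    n=cv2.undistortPoints(np.array(uv,float).reshape(-1,1,2),K(p),D(p)).reshape(-1,2)
    R=cv2.Rodrigues(np.array(p['rvec'],float))[0];t=np.array(p['tvec'],float).ravel()
    d=np.c_[n,np.ones(len(n))]@R
    return -R.T@t,d
def onz(p,uv,z):
    c,d=ray(p,uv); s=(z-c[2])/d[:,2]; return c+s[:,None]*d
def proj(p,X): return cv2.projectPoints(np.array(X,float).reshape(-1,1,3),np.array(p['rvec'],float),np.array(p['tvec'],float),K(p),D(p))[0].reshape(-1,2)
def tri(obs):
    A=np.zeros((3,3));b=np.zeros(3)
    for p,uv in obs:
        c,d=ray(p,uv);d=d[0]/np.linalg.norm(d[0]);M=np.eye(3)-np.outer(d,d);A+=M;b+=M@c
    return np.linalg.solve(A,b)
E
python3 - <<'E'
from h import *
print(readout.read_state())
P={}
for n in("scene","side","wrist"):
    p=optics.get_image(n);cv2.imwrite(f"pics/{n}0.png",p['frame']);P[n]=p
    c,_=ray(p,[[256,192]]);print(n,c,{k:v for k,v in p.items() if k not in('frame',)})
    for o in("lens_barrel","vblock_base","pencil","loupe","rock_brown"):
        for r in nets.silhouettes(o,p):print(o,r['conf'],r['extent'])
    for o in("lens_barrel","brass_end","vee_mid","vblock_base"):
        for r in nets.tip_of(o,p):print('tip',o,r['conf'],r['uv'],onz(p,r['uv'],{'lens_barrel':21,'brass_end':21,'vee_mid':72,'vblock_base':0}[o])[0])
E
```

```text
{'clock': 0.0, 'joints': array([ 2.58586542e-01,  3.85525872e-01,  6.63639739e-03, -4.90672303e-04,
       -1.19399870e+00, -2.58618884e-01]), 'joint_vel': array([-0.00027896,  0.00036214, -0.00045346,  0.00041146,  0.00052681,
       -0.00162401]), 'joint_efforts': array([-9.55001960e-04, -3.92286408e+01,  1.88399577e+01,  4.18616563e+00,
       -4.72148502e-03,  8.27910434e-07]), 'position': array([6.24419281e+02, 9.11494107e-03, 2.30245478e+02]), 'ee_rot': array([-0.70703094,  0.70718181,  0.00072297, -0.00078948]), 'contact_force': array([-0.04405194,  0.49672205,  0.11173464]), 'wrist_torque': array([-0.02327153, -0.00504893,  0.0149152 ]), 'gripper_width': 85.42577796181911}
scene [-411.05280997 -518.8799876   588.92313229] {'fx': 374.38739603535066, 'fy': 374.38739603535066, 'cx': 257.93972911012963, 'cy': 190.91774232504142, 'k1': -0.06466843024227845, 'rvec': array([ 1.83766217, -0.90536619,  0.61019764]), 'tvec': array([-180.80018074,  270.03326497,  824.27218824]), 'shot': 1}
lens_barrel 0.92 [373.9, 242.3, 419.0, 266.6]
vblock_base 0.71 [239.9, 191.4, 282.6, 227.6]
vblock
[... 2234 characters left out ...]
st [625.14014972 -70.75029422 373.83043303] {'fx': 303.2085980834897, 'fy': 303.2085980834897, 'cx': 249.09607907864125, 'cy': 190.39326911331054, 'k1': 0.008393873158612994, 'rvec': array([-1.32401523e-04,  3.10905358e+00,  4.44739896e-01]), 'tvec': array([624.79985787, -36.91961482, 379.23222862]), 'shot': 3}
vblock_base 0.67 [315.6, 189.7, 393.2, 301.1]
pencil 0.84 [474.1, 4.0, 482.0, 93.1]
loupe 0.71 [335.3, 211.7, 393.7, 267.7]
loupe 0.64 [225.4, 186.6, 266.1, 279.5]
tip vee_mid 0.81 [374.4, 269.4] [484.43618334 109.63751475  72.        ]
tip vee_mid 0.34 [477.6, 33.0] [ 420.22891612 -129.44550323   72.        ]
tip vblock_base 0.7 [357.8, 243.0] [477.85662658 112.51256873   0.        ]
```

View pics/scene0.png

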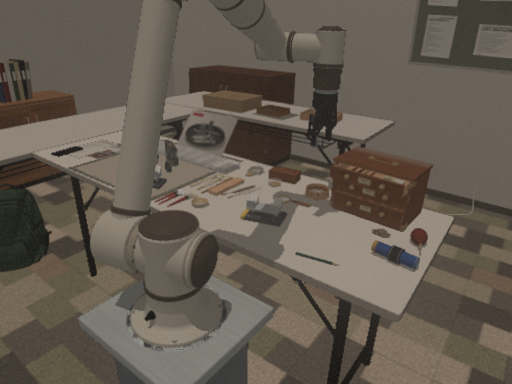

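View pics/side0.png

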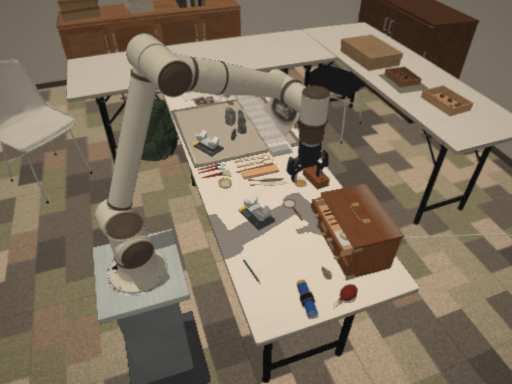

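View pics/wrist0.png

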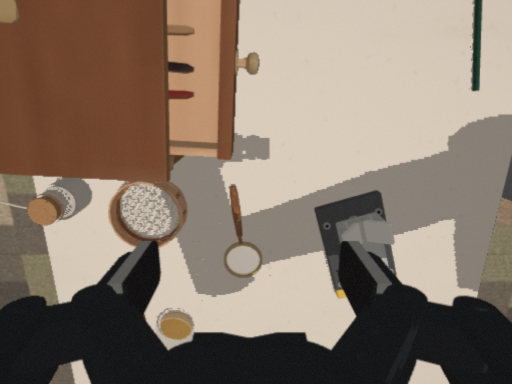

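The scene and side pictures show the blue barrel at scene (396,254), with its brass end toward +y. The right-hand V-block is near (480,107), and the look-alike sits on the far mat. A chest with an open drawer stands at larger x. I'll move the wrist camera over the barrel.

Request:
move_arm(
  steps=[
    [1,-40,-5,0,0,0,0],
    [1,-80,-20,10,0,0,0],
    [1,-115,-50,20,0,0,0],
    [1,-120,-90,20,0,0,0],
    [1,-120,-125,20,0,0,0],
  ],
)

```text
clock: 1.92
position: [503.0, -125.4, 253.4]
ee_rot: [0.708, -0.706, 0.001, -0.001]
contact_force: [1.8, 0.2, 0.4]
gripper_width: 85.5
```

```bash
cat > look.py <<'E'
import sys
from h import *
tag=sys.argv[1]; cams=sys.argv[2].split(','); 
s=readout.read_state();print(s['clock'],s['position'],s['ee_rot'],s['contact_force'],s['gripper_width'])
for n in cams:
    p=optics.get_image(n);cv2.imwrite(f"pics/{n}{tag}.png",p['frame'])
    for o,z in(("lens_barrel",21),("brass_end",21),("vee_mid",72),("vblock_base",0)):
        for r in nets.tip_of(o,p):print(n,'tip',o,r['conf'],r['uv'],onz(p,r['uv'],z)[0].round(1))
    for r in nets.silhouettes('lens_barrel',p):
        if r['conf']<.4: continue
        m=r['region'];print('sil',r['conf'],r['extent'],m.sum())
        v,u=np.nonzero(m);w=onz(p,np.c_[u,v],21)[:,:2];c=w.mean(0)
        e,V=np.linalg.eigh(np.cov(w.T));print(c,V[:,1],np.sqrt(e*12))
E
python3 look.py 1 wrist
```

```text
1.9167 [ 503.00452238 -125.44085985  253.36952055] [ 0.70820239 -0.70600774  0.00102142 -0.00118309] [1.76577048 0.21975494 0.39258144] 85.51515262600965
wrist tip brass_end 0.68 [241.4, 54.9] [ 512.7 -247.2   21. ]
wrist tip vee_mid 0.96 [266.0, 345.6] [480.6 109.3  72. ]
wrist tip vblock_base 0.74 [263.8, 310.0] [480.2 110.6   0. ]
sil 0.55 [228.3, 0.0, 269.3, 53.0] 1652
[ 507.38546283 -277.10205681] [0.16338719 0.98656202] [34.119937   53.70363741]
```

View pics/wrist1.png

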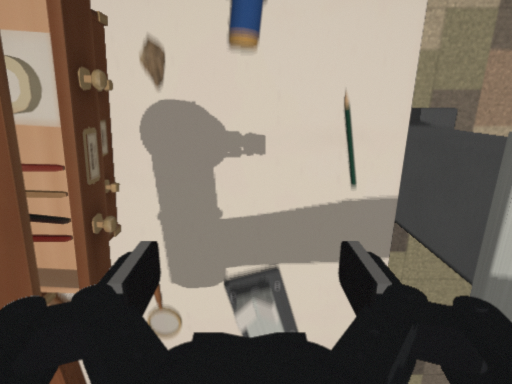

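Request:
move_arm(
  steps=[
    [1,0,-40,0,0,0,0],
    [1,0,-80,0,0,0,0],
    [1,0,-105,0,0,0,0],
    [1,0,-105,0,0,0,0],
  ],
)

```text
clock: 2.55
position: [505.5, -232.1, 250.6]
ee_rot: [-0.706, 0.708, 0.0, -0.001]
contact_force: [0.6, 1.3, 0.8]
gripper_width: 85.4
```

```bash
python3 look.py 2 wrist
```

```text
2.55 [ 505.53070067 -232.07776104  250.60318826] [-7.06485877e-01  7.07726882e-01  1.45018747e-04 -5.87162984e-04] [0.56219643 1.30682753 0.78877464] 85.35284466553371
wrist tip brass_end 0.74 [243.5, 148.8] [ 512.  -247.6   21. ]
sil 0.86 [230.0, 28.0, 270.9, 147.7] 3811
[ 503.57589588 -318.43243307] [0.11312271 0.99358102] [ 37.28922629 127.91404458]
```

View pics/wrist2.png

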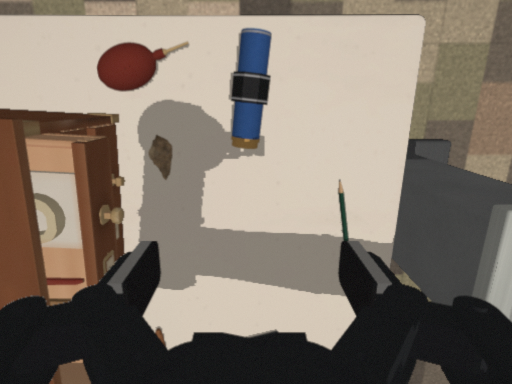

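Run:
```python
import cv2
im=cv2.imread('pics/wrist2.png')[20:160,200:300]
cv2.imwrite('pics/z2.png',cv2.resize(im,None,fx=4,fy=4,interpolation=cv2.INTER_CUBIC))
```

```text
(no output)
```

View pics/z2.png

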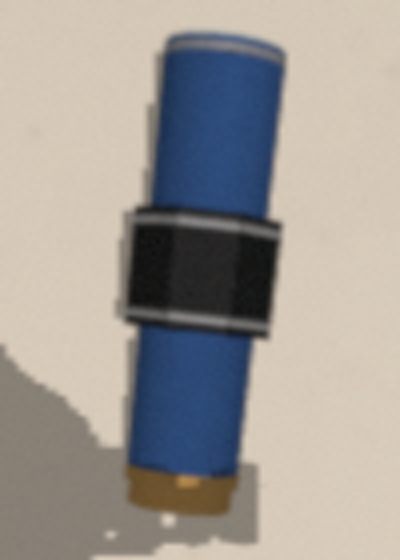

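```bash
cat > fit.py <<'E'
from h import *
from scipy.optimize import minimize
def pts(x,y,yaw,z=21):
    a=np.linspace(0,2*np.pi,33)
    t=[(17*np.cos(q),yy,17*np.sin(q)) for q in a for yy in(-52,68)]
    b=np.pi/8+np.arange(8)*np.pi/4;R=21/np.cos(np.pi/8)
    c=[(R*np.cos(q),yy,R*np.sin(q)) for q in b for yy in(-16,16)]
    c_,s_=np.cos(yaw),np.sin(yaw);M=np.array([[c_,-s_,0],[s_,c_,0],[0,0,1]])
    return [np.array(k)@M.T+[x,y,z] for k in(t,c)]
def render(p,q,S=4):
    m=np.zeros((384*S,512*S),np.uint8)
    for k in pts(*q):
        h=cv2.convexHull(((proj(p,k)+.5)*S).astype(np.float32))
        cv2.fillConvexPoly(m,h.round().astype(np.int32),1)
    return cv2.resize(m.astype(np.float32),(512,384),interpolation=cv2.INTER_AREA)
if __name__=="__main__":
    p=optics.get_image("wrist")
    r=nets.silhouettes("lens_barrel",p)[0];m=r['region'].astype(np.float32)
    print(r['conf'])
    f=lambda q:float(np.abs(render(p,(q[0],q[1],q[2]/100))-m).sum())
    o=minimize(f,[506,-318,-11],method='Nelder-Mead',options=dict(initial_simplex=[[506,-318,-11],[512,-318,-11],[506,-310,-11],[506,-318,-4]],xatol=.05,fatol=.5))
    print(o.x,o.fun,m.sum())
    v=p['frame'].copy()
    for k in pts(o.x[0],o.x[1],o.x[2]/100):
        cv2.polylines(v,[cv2.convexHull(proj(p,k).astype(np.float32)).round().astype(np.int32)],True,(0,255,255),1)
    cv2.imwrite('pics/fit.png',cv2.resize(v[10:170,190:310],None,fx=4,fy=4))
    print(proj(p,[[o.x[0],o.x[1],42]]), onz(p,[[251.3,87.6]],42))
E
python3 fit.py
```

```text
0.86
[ 502.8079471  -323.43302417  -11.64600508] 364.6875 3830.0
[[251.44956984  78.80682815]] [[ 502.93077348 -314.36047721   42.        ]]
```

View pics/fit.png

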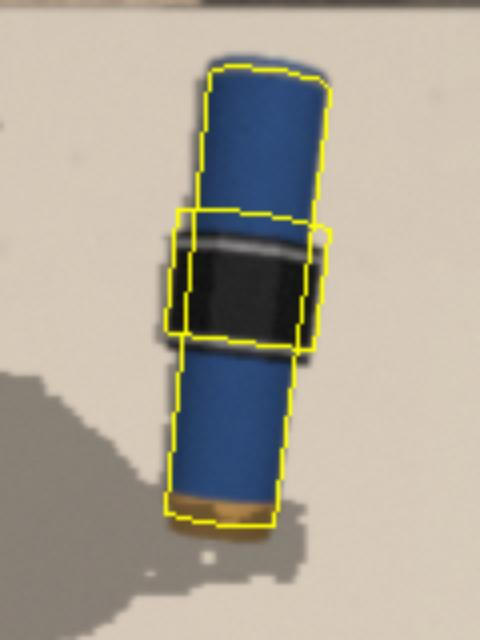

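```bash
sed -i 's/(-52,68)/(-60,68)/' fit.py; python3 fit.py
```

```text
0.83
[ 503.46491702 -318.65335765  -10.8095271 ] 136.875 3737.0
[[250.78053168  83.72647051]] [[ 502.87922774 -314.63884329   42.        ]]
```

View pics/fit.png

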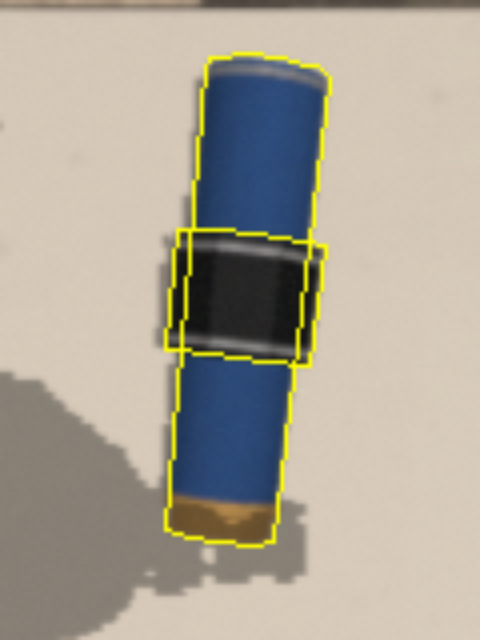

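The fit gives the collar at (503.5, -318) with yaw about -0.108. The overlay matches except for the collar front, which suggests y is about -317. Next I'll measure the V-block yaw from the first wrist picture.

Run:
```python
import cv2
im=cv2.imread('pics/wrist0.png')[180:310,300:420]
cv2.imwrite('pics/z0.png',cv2.resize(im,None,fx=4.5,fy=4.5,interpolation=cv2.INTER_CUBIC))
```

```text
(no output)
```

View pics/z0.png

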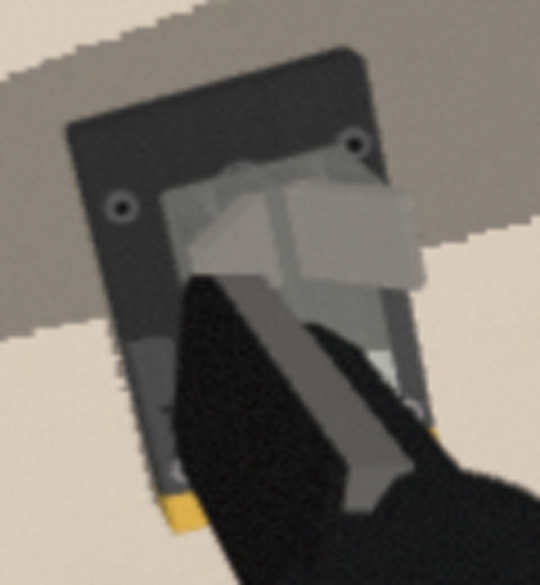

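Request:
move_arm(
  steps=[
    [1,0,40,10,0,0,0],
    [1,0,80,20,0,0,0],
    [1,-5,120,30,0,0,0],
    [1,-10,160,40,0,0,0],
    [1,-20,200,50,0,0,0],
  ],
)

```text
clock: 3.47
position: [485.1, -28.8, 301.7]
ee_rot: [-0.707, 0.707, -0.0, 0.0]
contact_force: [1.4, 1.8, 0.7]
gripper_width: 85.2
```

Request:
move_arm(
  steps=[
    [1,0,40,0,0,0,0],
    [1,0,70,0,0,0,0],
    [1,0,90,0,0,0,0],
    [1,0,90,0,0,0,0],
    [1,0,90,0,0,0,0],
  ],
)

```text
clock: 3.88
position: [484.9, 60.3, 301.2]
ee_rot: [0.708, -0.706, 0.0, -0.0]
contact_force: [0.4, 0.0, 0.1]
gripper_width: 85.4
```

```bash
python3 look.py 3 wrist
python3 - <<'E'
import cv2
im=cv2.imread('pics/wrist3.png')
cv2.imwrite('pics/z3.png',cv2.resize(im[60:260,160:360],None,fx=3,fy=3,interpolation=cv2.INTER_CUBIC))
E
```

```text
3.8833 [484.94481173  60.32032022 301.22836546] [ 7.08062672e-01 -7.06149595e-01  4.57275683e-05 -1.27925482e-05] [0.4381053  0.01146113 0.118447  ] 85.38616669292256
wrist tip vee_mid 0.6 [251.3, 200.1] [481.8 111.1  72. ]
wrist tip vblock_base 0.71 [254.9, 189.2] [475.7 117.2   0. ]
```

View pics/wrist3.png

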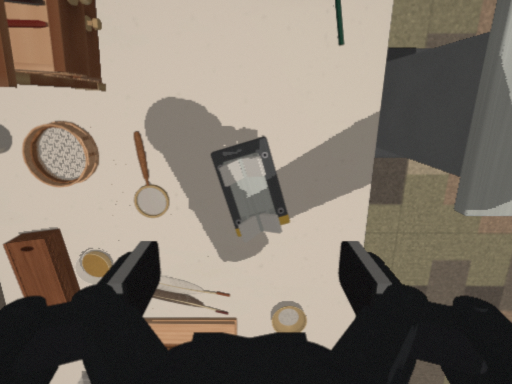

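View pics/z3.png

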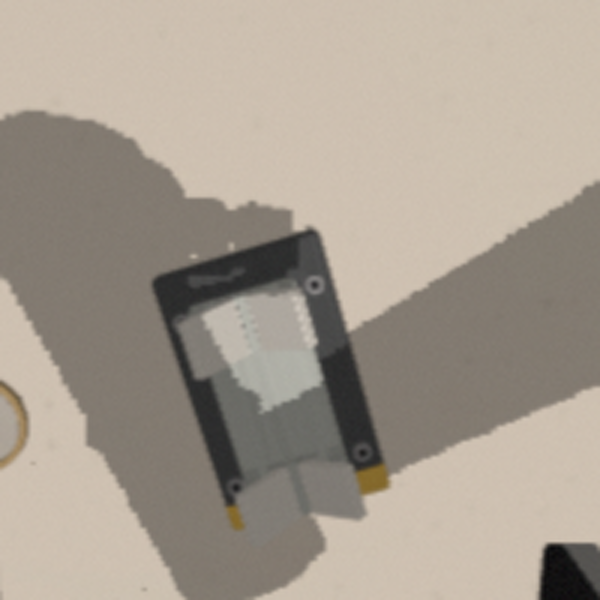

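```bash
cat > fitv.py <<'E'
from h import *
from scipy.optimize import least_squares
p=optics.get_image("wrist")
uv=np.array([[211.2,154],[265.8,137.2],[289.4,221.5],[240,236.3]])
uv=np.array([[153,282],[318,231],[388,486],[238,530]])/3+[160-.33,60-.33]
# image left = +x ; corners: (+x,-y),(-x,-y),(-x,+y),(+x,+y)
L=np.array([[42,-68,0],[-42,-68,0],[-42,68,0],[42,68,0]])
def W(q,P):
    c,s=np.cos(q[2]),np.sin(q[2]);return np.array(P,float)@np.array([[c,-s,0],[s,c,0],[0,0,1]]).T+[q[0],q[1],0]
for z in(14,7):
    o=least_squares(lambda q:(proj(p,W(q,L+[0,0,z]))-uv).ravel(),[480,110,.28]);print(z,o.x,o.fun.round(1))
    if z==14:q=o.x
v=cv2.resize(p['frame'][60:260,160:360],None,fx=3,fy=3,interpolation=cv2.INTER_CUBIC)
def pl(P,col,close=True):
    u=((proj(p,W(q,P))-[160,60]+.5)*3).round().astype(np.int32);cv2.polylines(v,[u],close,col,1)
pl(L+[0,0,14],(0,255,255));pl(L,(0,128,255))
r=71-(72-17*2**.5-0) # jaw geometry
vz=72-17*2**.5
for y0,y1 in((-54,-28),(28,54)):
    for s in(-1,1): pl([[23*s,y0,71],[23*s,y1,71],[0,y1,vz],[0,y0,vz]],(255,0,255))
cv2.imwrite('pics/fv.png',v);np.save('q.npy',q)
E
python3 fitv.py
```

```text
14 [4.81561513e+02 1.10884456e+02 2.92018441e-01] [-1.2 -0.4  0.5 -0.6  1.7  0.7 -1.   0.7]
7 [4.81525182e+02 1.12692951e+02 2.92169083e-01] [-0.5  0.   0.2  0.1  1.   0.1 -0.8 -0.2]
```

View pics/fv.png

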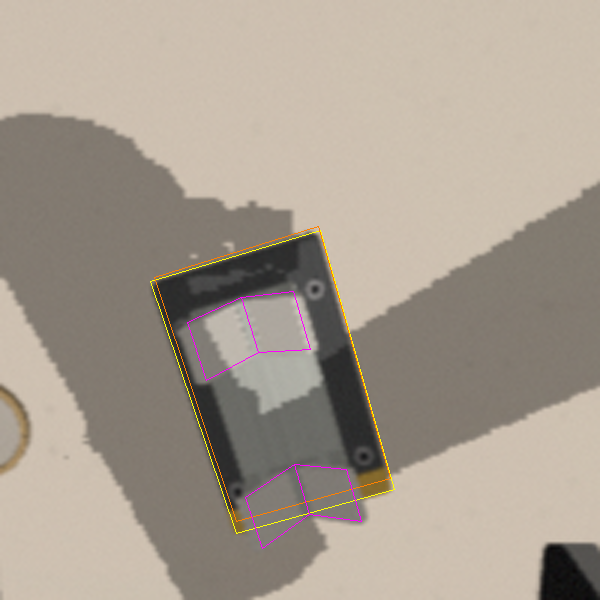

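The V model overlay matches the picture, so vee_mid is about (481.5, 111.5) with yaw 0.292. Now I'll go and grasp the barrel.

Request:
move_arm(
  steps=[
    [1,4,-40,0,0,0,0],
    [1,8,-80,-10,0,0,-0.02],
    [1,12,-120,-20,0,0,-0.05],
    [1,16,-160,-30,0,0,-0.08],
    [1,18.5,-200,-40,0,0,-0.108],
  ],
)

```text
clock: 4.65
position: [503.6, -143.0, 260.9]
ee_rot: [-0.667, 0.745, -0.0, 0.0]
contact_force: [0.9, 0.5, 0.0]
gripper_width: 85.4
```

Request:
move_arm(
  steps=[
    [1,0,-38,-10,0,0,0],
    [1,0,-76,-20,0,0,0],
    [1,0,-112,-35,0,0,0],
    [1,0,-145,-55,0,0,0],
    [1,0,-177.5,-80,0,0,0],
  ],
)

```text
clock: 5.07
position: [503.9, -321.2, 181.7]
ee_rot: [-0.667, 0.745, -0.002, 0.001]
contact_force: [0.5, 0.5, 0.3]
gripper_width: 85.1
```

Request:
move_arm(
  steps=[
    [1,0,0,-35,0,0,0],
    [1,0,0,-65,0,0,0],
    [1,0,0,-80,0,0,0],
    [1,0,0,-80,0,0,0],
  ],
)

```text
clock: 5.4
position: [500.4, -318.0, 96.5]
ee_rot: [-0.667, 0.745, 0.004, -0.002]
contact_force: [0.3, 1.1, -0.3]
gripper_width: 85.6
```

```bash
python3 look.py 4 wrist,side
```

```text
5.4 [ 500.38880265 -318.02438548   96.46170268] [-0.66696452  0.74507434  0.00427894 -0.0020611 ] [ 0.28089349  1.06990583 -0.28132288] 85.58211512165548
wrist tip lens_barrel 0.89 [243.5, 197.2] [ 503.6 -320.    21. ]
wrist tip brass_end 0.88 [244.7, 280.5] [ 510.9 -248.7   21. ]
sil 0.61 [212.1, 118.3, 273.7, 287.5] 8295
[ 503.89444758 -316.89945593] [0.1078155  0.99417092] [ 37.38931614 131.24715254]
side tip lens_barrel 0.76 [307.3, 300.8] [ 504.9 -325.6   21. ]
side tip brass_end 0.73 [300.7, 283.4] [ 512.6 -256.    21. ]
side tip brass_end 0.23 [289.4, 210.9] [613.2  78.6  21. ]
side tip vee_mid 0.72 [253.9, 198.9] [483.8 139.7  72. ]
side tip vee_mid 0.61 [208.9, 135.7] [427.6 629.9  72. ]
side tip vblock_base 0.84 [254.9, 217.0] [478.4 111.1   0. ]
side tip vblock_base 0.8 [206.4, 148.3] [410.8 633.5   0. ]
sil 0.69 [300.2, 280.5, 316.8, 318.8] 394
[ 508.02092767 -315.26515009] [0.14999615 0.98868658] [ 36.93546015 130.08589703]
```

View pics/wrist4.png

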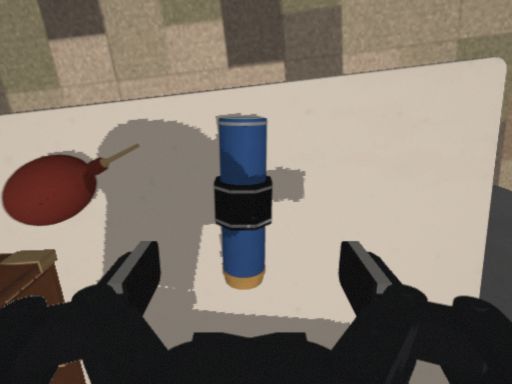

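The barrel is aligned with the fingers, with the collar at (243,201) between the pads. I'll descend and grip.

Request:
move_arm(
  steps=[
    [1,0,0.5,-35,0,0,0],
    [1,0,0.5,-65,0,0,0],
    [1,0,0.5,-85,0,0,0],
    [1,0,0.5,-97,0,0,0],
    [1,0,0.5,-97,0,0,0],
  ],
)

```text
clock: 6.42
position: [501.5, -316.9, 1.0]
ee_rot: [-0.668, 0.744, 0.003, -0.001]
contact_force: [-0.3, 0.2, -0.5]
gripper_width: 85.3
```

Request:
move_arm(
  steps=[
    [0,0,0,0,0,0,0],
    [-0.2,0,0,0,0,0,0],
    [-0.4,0,0,0,0,0,0],
    [-0.6,0,0,0,0,0,0],
    [-0.6,0,0,0,0,0,0],
  ],
)

```text
clock: 6.83
position: [504.7, -318.1, 5.8]
ee_rot: [-0.668, 0.744, -0.001, 0.001]
contact_force: [-0.5, 0.7, 4.6]
gripper_width: 40.8
```

Request:
move_arm(
  steps=[
    [-0.6,0,0,0,0,0,0],
    [-0.6,0,0,0,0,0,0],
    [-0.6,0,0,0,0,0,0],
  ],
)

```text
clock: 7.08
position: [504.7, -318.1, 5.8]
ee_rot: [-0.668, 0.744, -0.001, 0.001]
contact_force: [-1.7, 0.5, 6.8]
gripper_width: 41.1
```

Request:
move_arm(
  steps=[
    [-0.6,0,0,10,0,0,0],
    [-0.6,0,0,35,0,0,0],
    [-0.6,0,0,70,0,0,0],
    [-0.6,0,0,100,0,0,0],
    [-0.6,0,0,120,0,0,0],
  ],
)

```text
clock: 7.5
position: [504.4, -318.1, 127.7]
ee_rot: [-0.668, 0.744, -0.002, 0.001]
contact_force: [-0.5, -0.3, -0.9]
gripper_width: 41.1
```

```bash
python3 look.py 5 wrist,scene
```

```text
7.5 [ 504.38478258 -318.08507475  127.6701996 ] [-0.66801658  0.74414396 -0.00173143  0.00079084] [-0.45597933 -0.29005248 -0.92751933] 41.09972557887959
wrist tip lens_barrel 0.58 [248.0, 257.7] [ 512.7 -252.6   21. ]
sil 0.95 [200.0, 125.6, 298.7, 335.3] 17388
[ 508.65612695 -277.18801867] [0.10816016 0.99413348] [ 75.32708914 196.24807939]
scene tip lens_barrel 0.82 [404.5, 214.9] [ 755.9 -266.2   21. ]
scene tip brass_end 0.87 [378.1, 208.4] [ 746.3 -178.6   21. ]
scene tip vee_mid 0.56 [261.4, 195.2] [491.3 129.4  72. ]
scene tip vee_mid 0.51 [145.8, 166.8] [417.4 631.1  72. ]
scene tip vblock_base 0.94 [265.7, 216.2] [492.6 110.5   0. ]
scene tip vblock_base 0.66 [149.5, 183.6] [423.8 627.6   0. ]
sil 0.76 [380.6, 204.0, 426.6, 230.1] 523
[ 738.56983049 -268.58234358] [0.20799446 0.97813   ] [ 94.60022414 182.1861659 ]
```

View pics/wrist5.png

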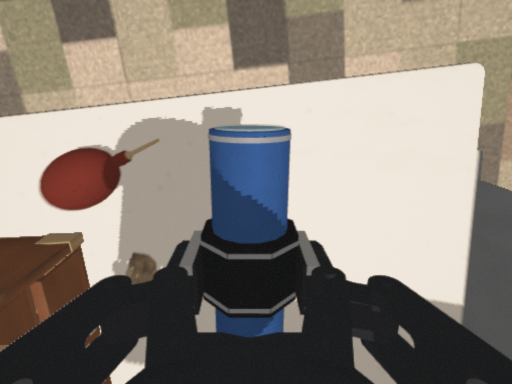

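The barrel is held level and straight in the gripper. I'll carry it to above the V, turning +0.40 on the way.

Request:
move_arm(
  steps=[
    [-0.6,-2,35,10,0,0,0.04],
    [-0.6,-4,75,20,0,0,0.1],
    [-0.6,-6,115,25,0,0,0.16],
    [-0.6,-9,155,25,0,0,0.22],
    [-0.6,-12,195,25,0,0,0.28],
  ],
)

```text
clock: 8.52
position: [491.5, -121.1, 149.5]
ee_rot: [0.766, -0.643, 0.0, -0.0]
contact_force: [1.2, 0.7, -2.1]
gripper_width: 40.8
```

Request:
move_arm(
  steps=[
    [-0.6,-2,40,0,0,0,0.04],
    [-0.6,-4,80,0,0,0,0.08],
    [-0.6,-6,120,0,0,0,0.12],
    [-0.6,-8,160,0,0,0,0.12],
    [-0.6,-10,195,0,0,0,0.12],
  ],
)

```text
clock: 8.93
position: [481.3, 74.6, 149.3]
ee_rot: [0.803, -0.596, 0.0, -0.0]
contact_force: [1.7, -0.6, -0.7]
gripper_width: 41.0
```

Request:
move_arm(
  steps=[
    [-0.6,0,25,-5,0,0,0],
    [-0.6,0,38.5,-20,0,0,0],
    [-0.6,0,38.5,-30,0,0,0],
    [-0.6,0,38.5,-30,0,0,0],
    [-0.6,0,38.5,-30,0,0,0],
  ],
)

```text
clock: 9.35
position: [481.3, 110.7, 118.7]
ee_rot: [0.803, -0.597, -0.0, 0.001]
contact_force: [0.5, -0.4, -1.2]
gripper_width: 40.8
```

```bash
python3 look.py 6 wrist,side,scene
python3 - <<'E'
import cv2,numpy as np
a=cv2.imread('pics/side6.png')[160:250,210:310];b=cv2.imread('pics/scene6.png')[150:240,210:310]
cv2.imwrite('pics/z6.png',np.hstack([cv2.resize(x,None,fx=4,fy=4,interpolation=cv2.INTER_CUBIC) for x in(a,b)]))
E
```

```text
9.35 [481.34060578 110.70987717 118.70947358] [ 8.02610237e-01 -5.96503167e-01 -2.47254221e-04  8.47283642e-04] [ 0.50115624 -0.35385415 -1.16945896] 40.77850766916057
wrist tip lens_barrel 0.78 [247.4, 258.2] [464.9 170.2  21. ]
sil 0.93 [202.0, 121.9, 298.0, 335.0] 17236
[470.00915647 146.06096839] [-0.28701021  0.95792752] [ 72.23967524 188.7543052 ]
side tip lens_barrel 0.62 [258.8, 194.4] [530.8 211.6  21. ]
side tip brass_end 0.73 [246.5, 182.7] [506.1 300.   21. ]
side tip vee_mid 0.72 [208.0, 139.9] [414.8 596.9  72. ]
side tip vee_mid 0.58 [254.0, 202.9] [476.6 117.9  72. ]
side tip vblock_base 0.88 [255.6, 218.8] [477.7 100.7   0. ]
side tip vblock_base 0.81 [206.6, 145.3] [418. 658.   0.]
sil 0.62 [258.2, 187.1, 267.8, 204.3] 158
[540.43023079 212.74259138] [-0.01558785  0.9998785 ] [ 38.92016656 104.76198821]
scene tip lens_barrel 0.56 [268.2, 179.9] [712.6 257.4  21. ]
scene tip brass_end 0.71 [246.3, 176.1] [688.8 348.8  21. ]
scene tip vee_mid 0.72 [262.4, 195.1] [494.  127.3  72. ]
scene tip vee_mid 0.58 [146.2, 167.6] [412.9 622.8  72. ]
scene tip vblock_base 0.66 [148.2, 184.8] [412.9 622.    0. ]
scene tip vblock_base 0.56 [264.8, 215.1] [497.  117.4   0. ]
sil 0.74 [244.7, 172.2, 284.4, 185.8] 314
[709.32491669 274.70676721] [-0.20734297  0.97826831] [102.1589974  186.22963385]
```

View pics/wrist6.png

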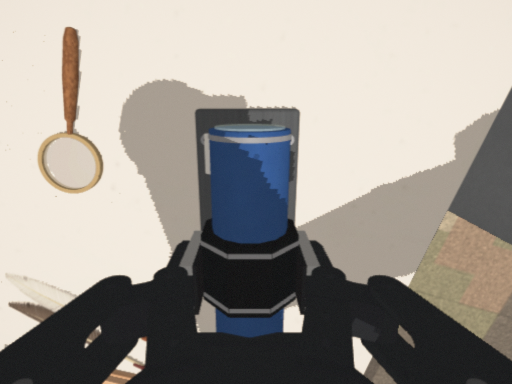

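View pics/z6.png

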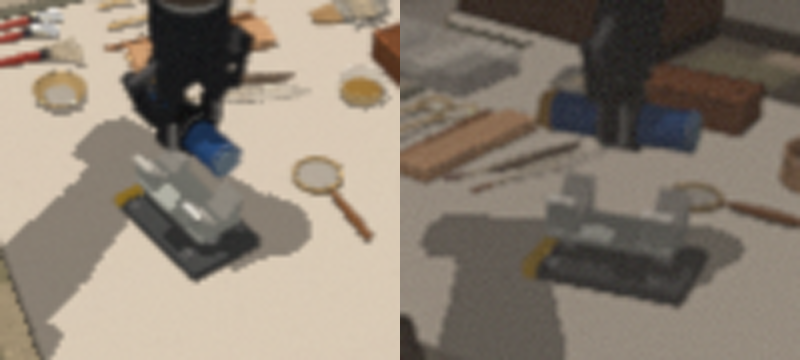

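The barrel is parallel to the base, whose edges are at columns 196 and 299, and sits about 1 mm to one side. I'll lower it with a 1 mm correction.

Request:
move_arm(
  steps=[
    [-0.6,1,0.3,-20,0,0,0],
    [-0.6,1,0.3,-40,0,0,0],
    [-0.6,1,0.3,-52,0,0,0],
    [-0.6,1,0.3,-57,0,0,0],
    [-0.6,1,0.3,-57,0,0,0],
  ],
)

```text
clock: 10.67
position: [482.0, 110.7, 61.0]
ee_rot: [0.802, -0.597, -0.001, 0.001]
contact_force: [-0.1, 1.7, -1.3]
gripper_width: 41.1
```

Request:
move_arm(
  steps=[
    [-0.6,0,0,-2,0,0,0],
    [-0.6,0,0,-4,0,0,0],
    [-0.6,0,0,-5,0,0,0],
    [-0.6,0,0,-5,0,0,0],
  ],
)

```text
clock: 11.0
position: [482.9, 111.2, 57.5]
ee_rot: [0.802, -0.597, 0.0, -0.0]
contact_force: [-0.3, 0.7, -1.9]
gripper_width: 40.7
```

```bash
cat > st.py <<'E'
from h import *
s=readout.read_state();f=s['contact_force'];t=s['wrist_torque']
a=np.arctan2(1,1)
yaw=.292;c,n=np.cos(yaw),np.sin(yaw)
L=lambda v:np.array([c*v[0]+n*v[1],-n*v[0]+c*v[1],v[2]]).round(2)
print(s['clock'],s['position'].round(2),'F local',L(f),'T local',L(t),s['gripper_width'])
E
python3 st.py
```

```text
11.0 [482.87 111.23  57.53] F local [-0.09  0.78 -1.89] T local [-0.    0.01 -0.04] 40.679940184720735
```

Request:
move_arm(
  steps=[
    [-0.6,0,0,-0.5,0,0,0],
    [-0.6,0,0,-1,0,0,0],
    [-0.6,0,0,-1.5,0,0,0],
    [-0.6,0,0,-1.5,0,0,0],
  ],
)

```text
clock: 11.33
position: [482.7, 111.1, 56.5]
ee_rot: [0.803, -0.596, 0.0, -0.0]
contact_force: [-2.1, -0.3, 5.8]
gripper_width: 40.9
```

Request:
move_arm(
  steps=[
    [-0.6,0,0,-0.5,0,0,0],
    [-0.6,0,0,-1,0,0,0],
    [-0.6,0,0,-1,0,0,0],
    [-0.6,0,0,-1,0,0,0],
  ],
)

```text
clock: 11.67
position: [482.7, 111.1, 55.8]
ee_rot: [0.803, -0.596, 0.0, -0.0]
contact_force: [-4.1, 0.6, 6.9]
gripper_width: 40.9
```

```bash
python3 st.py
```

```text
11.6667 [482.72 111.12  55.76] F local [-3.72  1.77  6.85] T local [0.2  0.84 0.04] 40.85424856564613
```

There is contact, and the V pushes the barrel toward -x, so I'll take out the 1 mm correction.

Request:
move_arm(
  steps=[
    [-0.6,-0.5,-0.1,0,0,0,0],
    [-0.6,-1,-0.3,0,0,0,0],
    [-0.6,-1,-0.3,0,0,0,0],
    [-0.6,-1,-0.3,0,0,0,0],
  ],
)

```text
clock: 12.0
position: [482.7, 111.2, 56.1]
ee_rot: [0.803, -0.596, 0.001, -0.001]
contact_force: [-0.6, -0.8, 6.6]
gripper_width: 40.8
```

```bash
python3 st.py
```

```text
12.0 [482.73 111.16  56.12] F local [-0.82 -0.55  6.63] T local [-0.02  0.43  0.05] 40.76818997138676
```

Request:
move_arm(
  steps=[
    [-0.6,0,0,-0.7,0,0,0],
    [-0.6,0,0,-1.4,0,0,0],
    [-0.6,0,0,-2,0,0,0],
    [-0.6,0,0,-2,0,0,0],
    [-0.6,0,0,-2,0,0,0],
  ],
)

```text
clock: 12.42
position: [482.7, 111.2, 54.4]
ee_rot: [0.803, -0.596, 0.001, -0.001]
contact_force: [-1.6, -0.5, 9.9]
gripper_width: 41.1
```

```bash
python3 st.py; python3 look.py 7 side,wrist|grep barrel;python3 st.py
python3 - <<'E'
import cv2,numpy as np
a=cv2.imread('pics/side7.png')[160:250,210:310]
b=cv2.imread('pics/wrist7.png')[90:340,150:350]
cv2.imwrite('pics/z7.png',np.hstack([cv2.resize(a,(400,360),interpolation=2),cv2.resize(b,(288,360),interpolation=2)]))
E
```

```text
12.4167 [482.72 111.15  54.37] F local [-1.66 -0.04  9.89] T local [0.01 0.63 0.03] 41.056403055672355
side tip lens_barrel 0.71 [254.4, 202.7] [496.7 169.7  21. ]
side tip lens_barrel 0.24 [330.2, 270.4] [ 631.7 -240.9   21. ]
13.0167 [482.71 111.15  54.42] F local [-1.76 -0.9   9.29] T local [-0.01  0.67  0.03] 40.95309540669006
```

View pics/z7.png

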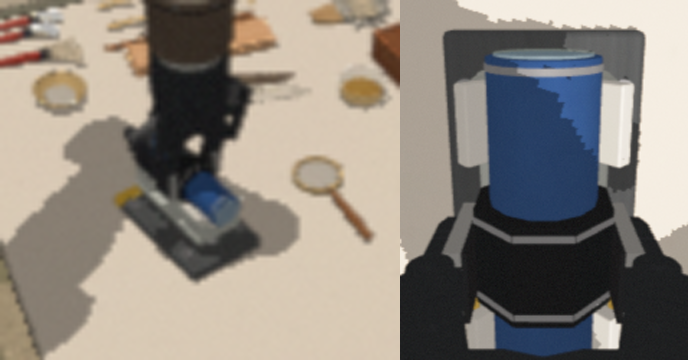

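The barrel is seated in the V with its collar in the gap. A small sideways force of about -1.7 N and some roll moment remain, so I'll move a bit further to null both.

Request:
move_arm(
  steps=[
    [-0.6,-0.4,-0.1,0,0,0,0],
    [-0.6,-0.7,-0.2,0,0,0,0],
    [-0.6,-0.7,-0.2,0,0,0,0],
    [-0.6,-0.7,-0.2,0,0,0,0],
  ],
)

```text
clock: 13.35
position: [482.7, 111.2, 54.6]
ee_rot: [0.803, -0.596, 0.001, -0.002]
contact_force: [-0.6, -0.2, 8.2]
gripper_width: 41.2
```

```bash
python3 st.py
```

```text
13.35 [482.72 111.16  54.63] F local [-0.6  -0.06  8.16] T local [-0.26  0.34 -0.02] 41.21799936804349
```

Request:
move_arm(
  steps=[
    [-0.6,-0.3,-0.1,-0.8,0,0,0],
    [-0.6,-0.3,-0.1,-1.6,0,0,0],
    [-0.6,-0.3,-0.1,-2.4,0,0,0],
    [-0.6,-0.3,-0.1,-2.4,0,0,0],
    [-0.6,-0.3,-0.1,-2.4,0,0,0],
  ],
)

```text
clock: 13.77
position: [482.7, 111.2, 52.6]
ee_rot: [0.803, -0.596, 0.001, -0.002]
contact_force: [-0.7, -1.0, 11.9]
gripper_width: 40.8
```

```bash
python3 st.py
```

```text
13.7667 [482.71 111.16  52.61] F local [-1.   -0.75 11.86] T local [-0.23  0.53 -0.07] 40.77022322569939
```

Request:
move_arm(
  steps=[
    [-0.6,-0.5,0.1,-0.6,0,0,0],
    [-0.6,-0.7,0.2,-1.2,0,0,0],
    [-0.6,-0.7,0.2,-1.7,0,0,0],
    [-0.6,-0.7,0.2,-1.7,0,0,0],
    [-0.6,-0.7,0.2,-1.7,0,0,0],
  ],
)

```text
clock: 14.18
position: [482.7, 111.2, 51.4]
ee_rot: [0.803, -0.596, 0.002, -0.002]
contact_force: [0.2, -2.7, 12.7]
gripper_width: 40.7
```

```bash
python3 st.py; python3 look.py 8 wrist,side |grep -v vee; python3 st.py;python3 - <<'E'
import cv2,numpy as np
a=cv2.imread('pics/side8.png')[160:250,210:310]
b=cv2.imread('pics/wrist8.png')[90:340,150:350]
cv2.imwrite('pics/z8.png',np.hstack([cv2.resize(a,(400,360),interpolation=2),cv2.resize(b,(288,360),interpolation=2)]))
E
```

```text
14.1833 [482.7  111.23  51.4 ] F local [-0.63 -2.61 12.75] T local [-0.83  0.3  -0.12] 40.657857953414016
14.1833 [482.7037829  111.22664349  51.39607884] [ 0.80295911 -0.59602621  0.00202333 -0.00230951] [ 0.15144686 -2.67797345 12.7483962 ] 40.657857953414016
wrist tip lens_barrel 0.76 [249.5, 261.5] [475. 137.  21.]
sil 0.58 [201.3, 124.7, 299.5, 336.2] 17409
[480.77244315 117.80599945] [-0.29006164  0.95700796] [ 52.30650944 136.38767767]
side tip lens_barrel 0.69 [258.4, 204.6] [508.3 153.7  21. ]
side tip brass_end 0.61 [247.2, 196.2] [481.4 216.8  21. ]
side tip vblock_base 0.89 [206.1, 145.3] [415.7 658.8   0. ]
side tip vblock_base 0.79 [255.9, 217.7] [480.8 106.1   0. ]
sil 0.73 [258.5, 200.0, 269.0, 220.0] 144
[512.59292747 135.09604502] [-0.06809495  0.99767885] [36.85670787 89.79212799]
14.7833 [482.71 111.25  51.43] F local [-0.99 -3.07 13.  ] T local [-0.88  0.29 -0.09] 41.25377619617851
```

View pics/z8.png

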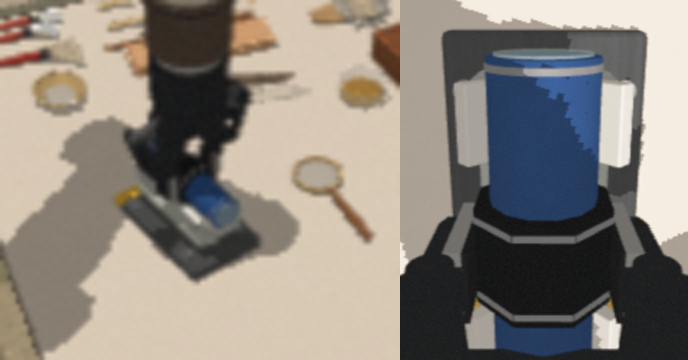

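View pics/side8.png

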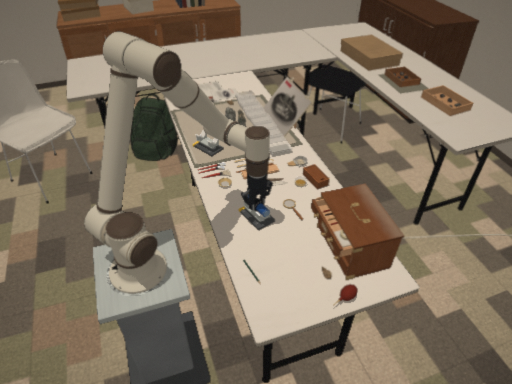

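Request:
move_arm(
  steps=[
    [-0.6,-0.1,-0.4,-0.2,0,0,0],
    [-0.6,-0.1,-0.7,-0.4,0,0,0],
    [-0.6,-0.1,-0.7,-0.4,0,0,0],
    [-0.6,-0.1,-0.7,-0.4,0,0,0],
  ],
)

```text
clock: 15.12
position: [482.7, 111.2, 51.1]
ee_rot: [0.803, -0.596, 0.002, -0.003]
contact_force: [-0.5, -0.5, 13.5]
gripper_width: 40.8
```

```bash
python3 st.py
```

```text
15.1167 [482.75 111.18  51.14] F local [-0.61 -0.37 13.54] T local [-0.09  0.41 -0.04] 40.79193285342747
```

Request:
move_arm(
  steps=[
    [-0.6,0,0,0,0,0,0],
    [-0.6,0,0,0,0,0,0],
    [-0.6,0,0,0,0,0,0],
    [-0.6,0,0,0,0,0,0],
  ],
)

```text
clock: 15.45
position: [482.7, 111.2, 51.1]
ee_rot: [0.803, -0.596, 0.002, -0.003]
contact_force: [-0.6, -1.0, 14.5]
gripper_width: 40.9
```

```bash
python3 st.py; python3 -c "
from h import *
print(workorder.job_done())"; python3 st.py
```

```text
15.45 [482.72 111.18  51.13] F local [-0.83 -0.82 14.49] T local [-0.07  0.43 -0.01] 40.90283614207783
the job is handed in; nothing more can be done
None
the job is handed in; nothing more can be done
```

The job is handed in, and the arm is still holding the barrel pressed. I gripped the barrel by its collar and laid it in the right-hand V-block with the collar in the gap and the brass eyepiece at the yellow end. I then pressed straight down, nudging the tool sideways to take out most of the side force.

At about 15.5 s, the last checks showed:
- **Push:** about 14 N down, with under 1 N along and across the V.
- **Carriage:** about 6 mm down, judged from the tool height and the spring force. I had no direct reading of it.
- **Face loads:** I could not read these. From the net force they should come to roughly 5 N on each face, if only the barrel touches the V.
- **Other objects:** the pencil, magnifier and rock look unmoved in the last side picture. I did not measure their positions.

One thing did not fully agree: a small roll moment of about 0.4 N m remained, more than the measured side force explains. The barrel sat 1–2 mm from the V-block position I got from the pictures, within the calibration error.

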